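# Close the powder cabinet's sash with the hook pole

## Robot

A 6-joint arm with a two-finger parallel gripper is mounted at the origin on the work surface; the furniture and walls round the work are solid. World frame = base frame: x ahead of the robot, y to its left, z up, the work surface at z = 0. Lengths are in m, angles in degrees, forces in N, time in s.
With the tool pointing down it reaches from about 0.25 to 0.725 m from the base axis. Payload 9.7 kg.
Tool frame: the origin (TCP) lies midway between the tips of the shut fingers; the grasp point (between the pads) lies 19 mm behind it (bot.hold_point_z is the distance from the TCP to the grasp point, in m); z points along the fingers, y is the line along which they close (so a half turn about z gives the same grasp; the last joint's range is limited). The gripper opens to 85 mm and grips with 20 to 120 N. Pads are 22 mm wide; open, the fingers measure 114 mm over their backs; the gripper's body (76 mm by 85 mm) begins 54 mm behind the grasp point. The pads swing forward as they close: fully open they stand 13 mm farther back than shut.
Start: joints at [-72.651, 4.979, 10.078, 95.1, 0, 90], TCP at [0.164, -0.525, 0.231] pointing down, gripper open.
Joint ranges: [-179.16, 179.16], [-48.56, 103.87], [-65.8, 70.77], [-126.05, 130.52], [-82.76, 87.17], [-180, 180]. Speed limits (degrees/s): [127.2, 127.2, 147.25, 180, 180, 180].

## Interface

Orientations are given as [roll, pitch, yaw] about the fixed x, y, z axes, in that order (R = Rz(yaw) Ry(pitch) Rx(roll)).
In Python, from workcell import bot gives the robot as it stands.
- The arm moves only by the tool play_rows, never from a script. Its argument "steps" is a list that holds one entry, the list of rows, each a list of 4 numbers: the shift along the tool's x, y, z in m, then the turn about the tool's z in rad. In form: [[[tx, ty, tz, yaw], ...]]. A call has exactly 5 rows; each row shifts and turns the commanded pose from where the row before left it, along the tool's axes as they then stand; what a row does not reach is not made up. A row lasts 1/12 s, in which the tool goes at most 41.7 mm and 7.16 degrees, less where a joint would pass 70% of its speed; a pose out of reach is approached as far as the arm can. A call is refused whole if a number of a shift passes 0.0417 or a number of a turn 0.125, either way. A call with a gripper value outside its range is refused whole. "gripper" is the finger opening in m, from 0 to 0.0854, set as the call begins (left out, the last holds). The fingers move at their own pace and stop on an object; "squeeze" is the grip in N (left out, the last holds). Time passes only in rows, so rows that do not move let the fingers close, or fill a call up. It gives the time, the measured TCP pose, the force, the opening and the grip force at its end, in the units of the state.
- bot.get_obs(): the state, without advancing time (a new reading comes with each control period).
- bot.camera(name): name is "scene" or "top" or "wrist"; returns a dict with "img" (400x640x3 uint8, blue, green, red), "vfov" (degrees; the focal length in pixels is half the picture's height over the tangent of half this angle, whatever the lens; pixels are square), "cx", "cy" (the principal point, pixels), "xyz" and "attitude" of the camera in the world. Camera axes: x right, y down, z forward; pixel columns grow to the right and rows downward; lengths in m; the calibration is good to about 2 mm. A picture is of the moment at which its call begins. There is no depth.
- bot.job_done(): hands the job in; it is judged then, once.
The state is a dict: "time": time; "q": joint angles; "qd": joint speeds; "joint_efforts": joint torques, N m; "ee_pos": TCP position; "tcp_rot": TCP orientation; "wrist_force": force on the tool from outside, world axes, zero at the start; "torque": the same for the moment, N m; "opening": finger opening in m; "grasp_force": force on a finger pad.
Only numpy, scipy, OpenCV 4.12 (cv2) and the standard library are available. Lean on these libraries where they do the work, as an engineer would, in place of code of your own. Each camera call takes 0.05 s, during which the arm holds its last target. There are 200 camera calls.

## Task

The powder cabinet is done with for now: take the hook pole from its rest, hook it into the brass ring on the raised sash, and draw the sash down with it until the catch snaps and the sash is fully home. Draw slowly and feel for the catch: its light frame bears only about 10 N at the ring. Touch the sash with nothing but the pole. Then unhook so that the sash stays home and lay the pole back in its rest, hook to the same end as before, leaving everything else where it stands.

Things in the scene. Friction and masses are not known exactly. Their poses are not given: they have to be found in the camera images.
- pole_handle (a point): Grip point of the pole, mid-section of its flat ash handle (20 thick in y, 42 mm high in z, from 170 mm behind to 60 mm before it), in a black rubber sleeve 60 long, 22 x 44 mm; 0.2 kg. x runs along the pole to the hook, z is up as it lies in its rest. Grip hard across y: a pull at the hook tends to turn it in the fingers, more so on the bare wood.
- hook_bend (a point): Centre of the hook's bend, 115 mm along x and 10 mm below (-z) pole_handle, same axes. The 9 mm rod rounds it at 10 mm radius, turning from +x downwards by 110 degrees into a straight tip that points down and 20 degrees back to the handle: with the hook end of the pole raised 20 degrees the tip points straight down. Free width inside the bend 11 mm.
- hook_tip (a point): Centre of the 11 mm ball at the end of the hook, 120 mm along x and 27 mm below (-z) pole_handle, same axes.
- pole_rest: Plywood rest fixed to the table, base 210 x 64 mm; origin on its underside; two U saddles at x = -120 and +45 mm, 16 mm thick. Slots 25 mm wide (y), flared above, 74 mm high; their floor is 50 mm up, so pole_handle lies 71 mm above the table over the origin, hook towards the rest's +x.
- ring (a point): Centre of the hole of the brass ring (screw eye) amid the sash's top rail; moves with it. It lies level: hole 28 mm, axis vertical, wire 6 mm. Axes as the cabinet's: -x out of the front, y along it, z up. Near side of the wire 17 mm off towards -x, face of the rail 22 mm off towards +x. The hook goes in from above, tip through the hole, its bend over the near side.
- sash (a joint): Height in m of the clear sash in its grey frame above home (0 = home, to 0.15). Balanced and damped: stays where left; 0.5 to 3 N move it, plus 4 N per 0.1 m/s. From 11 mm its striker rides over the catch's sprung roller, for 3 to 5 N more; under 4 mm it snaps onto a rigid sill and is held with 4 N. The light frame bears at most 10 N at the ring.
- powder_cabinet: Clear-walled cabinet with a grey roof fixed to the table, 130 deep (x), 260 wide (y), 262 mm high; origin under its centre, open front to its -x. Two aluminium sash guides stand before the front (their face 90 mm from the origin) and rise to 422 mm; a black duct spigot on the roof. Roller catch on the right guide's front, 242 mm up.
- jar_violet: small violet pigment jar with white lid, 52 mm wide, 78 mm high, stands inside the cabinet
- jar_blue: small blue pigment jar with white lid, 52 mm wide, 78 mm high, stands inside the cabinet
- cup: steel measuring cup, 70 mm wide, 72 mm high, stands inside the cabinet
- bottle_brown: brown-grey dye bottle, 68 mm wide, 163 mm high, left of the cabinet
- bottle_olive: olive dye bottle, 68 mm wide, 163 mm high, left of the cabinet
- tub: white screw tub, 81 mm wide, 122 mm high, left of the cabinet
- bottle_grey: small grey dye bottle with white cap, 65 mm wide, 97 mm high, left of the cabinet
- tape: roll of masking tape lying flat, 104 mm wide, 24 mm high, near the robot on its right
Things that resemble listed ones, but are neither listed nor needed, are in the scene too. There is more than one size of the pole_rest; the job needs the larger.

How it is judged:
By the outcome, as a careful person would: the job done as asked, in the order asked, and still so for the second after the job is handed in, with the robot touching nothing.
It also fails if it takes over 64 s, if anything falls off the work surface, if the arm or the gripper's body presses on something with over 40 N, if the wrist force passes 120 N, or if a joint passes its speed limit or range.

## Working session

There is one attempt and no reset: what is moved stays moved. The work goes in short steps, Python scripts to look and compute and a tool call to move; the robot and the scene stay as the last step left them, time stands still between calls to the robot, and variables do not carry over. Pictures are saved under pics/ and viewed, at most 10 in all, crops included, and the job is handed in when it is done.

Besides the shell and the picture viewer there is one more tool, called after ">>>" in YAML: its name, and indented under it one key for each argument. play_rows: Moves the arm, as the interface text tells. Its arguments: {"type":"object","properties":{"steps":{"type":"array","items":{"type":"array","items":{"type":"array","items":{"type":"number"}}}},"gripper":{"type":"number"},"squeeze":{"type":"number"}},"required":["steps"]}

```bash
mkdir -p pics; ls; python3 - <<'E'
from workcell import bot
import cv2,numpy as np
o=bot.get_obs();print(o)
ims=[]
for n in ("scene","top","wrist"):
    c=bot.camera(n);cv2.imwrite(f"pics/{n}0.png",c["img"]);print(n,{k:v for k,v in c.items() if k!="img"})
E
```

```text
pics
{'time': 0.0, 'q': array([-7.26516690e+01,  5.01048436e+00,  1.00334524e+01,  9.50974083e+01,
       -1.48243002e-03,  9.00003079e+01]), 'qd': array([ 0.1569779 , -0.05096594, -0.02749622,  0.0380902 , -0.00584589,
        0.05390717]), 'joint_efforts': array([ 4.10454841e-04, -5.20387352e+01,  4.64803720e+01,  1.61914795e-02,
        8.82533777e-05, -4.31924150e-06]), 'ee_pos': array([ 0.1639264 , -0.52477235,  0.23057999]), 'tcp_rot': array([-1.79925560e+02,  1.48282881e-03,  1.73480251e+01]), 'wrist_force': array([ 0.26281398, -0.30315558, -0.25590349]), 'torque': array([-0.03563589,  0.06879863, -0.05154515]), 'grasp_force': 0.0, 'opening': 0.08552026969695035}
scene {'vfov': 50.88184769480935, 'cx': 317.87807646259307, 'cy': 207.64013125451663, 'xyz': array([-0.68037803,  0.29164536,  0.68031861]), 'attitude': array([-113.83732809,   -1.26635435,  -99.2631067 ])}
top {'vfov': 46.295001567009905, 'cx': 312.89033429162083, 'cy': 197.5146040448945, 'xyz': array([-0.34974114,  0.33068005,  1.34402451]), 'attitude': array([-1.41857197e+02,  1.40173090e-01, -1.05842357e+02])}
wrist {'vfov': 61.265816405390716, 'cx': 318.7272893825288, 'cy': 192.2360065206294, 'xyz': array([ 0.22909431, -0.50463522,  0.3735947 ]), 'attitude': array([ 1.64326654e+02,  9.42191243e-02, -7.26916929e+01])}
```

View pics/scene0.png

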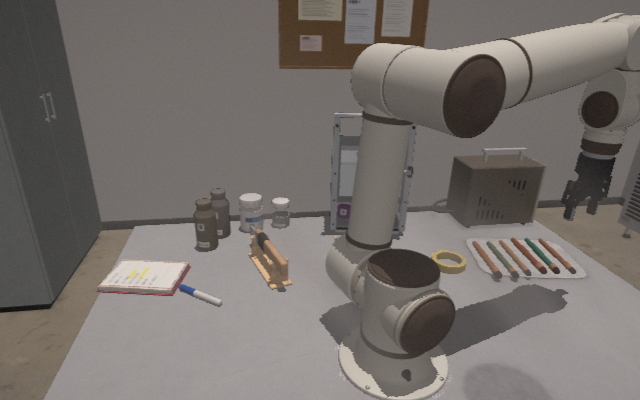

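View pics/top0.png

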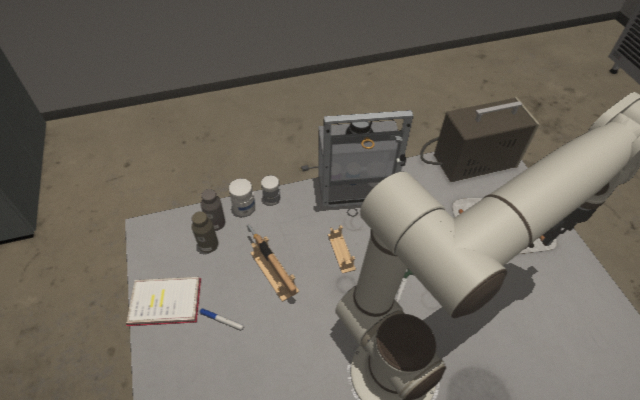

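The top view shows two rests: the one at (272,268) carries the pole and is the larger. The other at (342,250) is empty and smaller. The ring is near (369,144). Next is one enlarged crop to confirm.

```bash
cat > h.py <<'E'
import numpy as np,cv2
from scipy.spatial.transform import Rotation as R
def rot(a): return R.from_euler('xyz',a,degrees=True).as_matrix()
def ray(c,u,v):
    f=200/np.tan(np.radians(c["vfov"]/2))
    d=rot(c["attitude"])@np.array([(u-c["cx"])/f,(v-c["cy"])/f,1]);return c["xyz"],d
def onz(c,u,v,z):
    o,d=ray(c,u,v);return o+d*(z-o[2])/d[2]
def px(c,p):
    f=200/np.tan(np.radians(c["vfov"]/2))
    q=rot(c["attitude"]).T@(np.asarray(p)-c["xyz"]);return np.array([c["cx"]+f*q[0]/q[2],c["cy"]+f*q[1]/q[2]])
def tri(a,b):
    A=[];B=[]
    for o,d in (a,b):
        d=d/np.linalg.norm(d);P=np.eye(3)-np.outer(d,d);A.append(P);B.append(P@o)
    p=np.linalg.lstsq(np.vstack(A),np.hstack(B),rcond=None)[0]
    return p,[np.linalg.norm(P@(p-o)) for P,(o,d) in zip(A,(a,b))]
E
python3 - <<'E'
from h import *
from workcell import bot
c=bot.camera("top")
cv2.imwrite("pics/crop1.png",np.hstack([cv2.resize(c["img"][220:310,235:315],None,fx=5,fy=5,interpolation=cv2.INTER_CUBIC)[:450,:400],cv2.resize(c["img"][105:215,310:415],(400,450),interpolation=cv2.INTER_CUBIC)]))
np.save("pics/top.npy",c,allow_pickle=True)
for n,u,v,z in [("ringlo",369,144,.3),("ringhi",369,144,.4),("rest",272,268,.07),("small",342,250,.0),("hook",249,229,.05),("gripm",265,247,.08),("polerear",293,287,.08)]:print(n,onz(c,u,v,z).round(3))
E
```

```text
ringlo [ 0.596 -0.117  0.3  ]
ringhi [ 0.505 -0.074  0.4  ]
rest [0.381 0.258 0.07 ]
small [0.424 0.013 0.   ]
hook [0.559 0.298 0.05 ]
gripm [0.456 0.263 0.08 ]
polerear [0.295 0.213 0.08 ]
```

View pics/crop1.png

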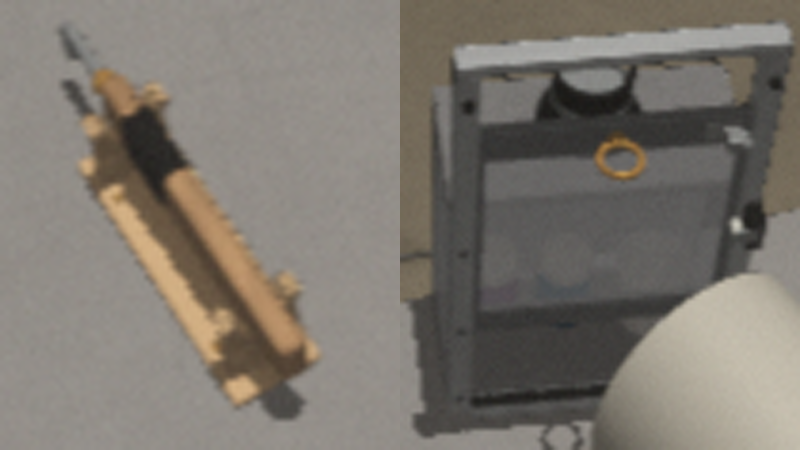

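The crop confirms that the large rest holds the pole, with the hook pointing up-left away from the robot and the sleeve centre at top px (265.4,249.4). The ring is at about px (368,143.5), and the roller catch is on the right guide at about (407,160).

```bash
python3 - <<'E'
from h import *
c=np.load("pics/top.npy",allow_pickle=True).item()
L=lambda x,y:(235+x/5,220+y/5)
Rr=lambda x,y:(310+x/3.81,105+y/4.09)
for n,p,z in [("sleeve",L(152,147),.093),("rear",L(297,350),.092),("front",L(112,85),.09),("restRearL",L(240,400),.0),("barL",Rr(457,68),.422),("barR",Rr(790,45),.422),("footL",Rr(425,430),0.0),("sashbotR",Rr(715,320),.1)]:
    print(n,np.round(p,1),onz(c,*p,z).round(3))
a=onz(c,*L(152,147),.093);b=onz(c,*L(297,350),.092);print(np.degrees(np.arctan2(*(a-b)[1::-1])),np.linalg.norm(a-b))
o,d=ray(c,*Rr(620,158))
for z in (.35,.37,.38,.39,.4,.41,.42):print(z,(o+d*(z-o[2])/d[2]).round(3))
E
```

```text
sleeve [265.4 249.4] [0.438 0.265 0.093]
rear [294.4 290. ] [0.279 0.212 0.092]
front [257.4 237. ] [0.493 0.279 0.09 ]
restRearL [283. 300.] [0.301 0.246 0.   ]
barL [429.9 121.6] [ 0.521 -0.263  0.422]
barR [517.3 116. ] [ 0.474 -0.517  0.422]
footL [421.5 210.1] [ 0.505 -0.312  0.   ]
sashbotR [497.7 183.2] [ 0.476 -0.565  0.1  ]
18.1781316434002 0.16820877673637163
0.35 [ 0.467 -0.392  0.35 ]
0.37 [ 0.451 -0.377  0.37 ]
0.38 [ 0.442 -0.37   0.38 ]
0.39 [ 0.434 -0.362  0.39 ]
0.4 [ 0.426 -0.355  0.4  ]
0.41 [ 0.418 -0.348  0.41 ]
0.42 [ 0.41  -0.341  0.42 ]
```

```bash
python3 - <<'E'
from h import *
c=np.load("pics/top.npy",allow_pickle=True).item()
Rr=lambda x,y:(310+(x-400)/3.81,105+y/4.09)
for n,p,z in [("barL",Rr(457,68),.422),("barR",Rr(790,45),.422),("footL",Rr(425,430),0.0),("footL2",Rr(460,428),0.0),("catch",Rr(755,225),.242)]:
    print(n,np.round(p,1),onz(c,*p,z).round(3))
a=onz(c,*Rr(457,68),.422);b=onz(c,*Rr(790,45),.422);print(np.degrees(np.arctan2(*(a-b)[1::-1])),np.linalg.norm(a-b))
o,d=ray(c,*Rr(620,158))
for z in (.34,.36,.38,.4,.42):print(z,(o+d*(z-o[2])/d[2]).round(3))
E
```

```text
barL [325.  121.6] [0.604 0.026 0.422]
barR [412.4 116. ] [ 0.557 -0.224  0.422]
footL [316.6 210.1] [0.608 0.049 0.   ]
footL2 [325.7 209.6] [0.601 0.017 0.   ]
catch [403.2 160. ] [ 0.551 -0.222  0.242]
79.35520050320166 0.25496003870735023
0.34 [ 0.562 -0.096  0.34 ]
0.36 [ 0.544 -0.088  0.36 ]
0.38 [ 0.526 -0.079  0.38 ]
0.4 [ 0.507 -0.071  0.4  ]
0.42 [ 0.489 -0.062  0.42 ]
```

>>> play_rows:
  steps:
    - [[0.0, -0.04, 0.0, 0.0], [0.0, -0.04, 0.0, 0.0], [0.0, -0.04, 0.0, 0.0], [0.0, -0.04, 0.0, 0.0], [0.0, -0.04, 0.0, 0.0]]

```text
time: 0.62
ee_pos: [0.1038, -0.3323, 0.2307]
tcp_rot: [-180.0, 0.0, 17.3]
wrist_force: [0.0, -0.2, 1.4]
opening: 0.0851
grasp_force: 0.0
```

The cabinet yaw comes out at about -10.6°, with the bar 255 mm wide (260 expected). The ring should lie near (0.56,-0.10,0.34). The pole is at (0.438,0.265) with yaw 18°. I'll move over the pole now.

>>> play_rows:
  steps:
    - [[0.04, -0.01, 0.0, 0.0], [0.04, -0.01, 0.0, 0.0], [0.04, -0.01, 0.0, 0.0], [0.04, -0.01, 0.0, 0.0], [0.035, -0.02, 0.0, 0.0]]

```text
time: 1.03
ee_pos: [0.2743, -0.2177, 0.2312]
tcp_rot: [180.0, -0.0, 17.3]
wrist_force: [1.0, -0.5, 0.6]
opening: 0.0856
grasp_force: 0.0
```

>>> play_rows:
  steps:
    - [[0.025, -0.032, 0.0, 0.0], [0.025, -0.032, 0.0, 0.0], [0.025, -0.032, 0.0, 0.0], [0.025, -0.032, 0.0, 0.0], [0.025, -0.032, 0.0, 0.0]]

```text
time: 1.45
ee_pos: [0.3442, -0.0266, 0.2315]
tcp_rot: [180.0, -0.0, 17.3]
wrist_force: [0.8, -1.8, 1.1]
opening: 0.0852
grasp_force: 0.0
```

>>> play_rows:
  steps:
    - [[0.025, -0.032, 0.0, 0.0], [0.025, -0.032, 0.0, 0.0], [0.025, -0.032, 0.0, 0.0], [0.025, -0.032, 0.0, 0.0], [0.025, -0.032, 0.0, 0.0]]

```text
time: 1.87
ee_pos: [0.4209, 0.1488, 0.2313]
tcp_rot: [-179.2, -0.0, 19.1]
wrist_force: [-0.2, -0.6, 0.8]
opening: 0.0855
grasp_force: 0.0
```

>>> play_rows:
  steps:
    - [[0.015, -0.03, 0.0, 0.0], [0.015, -0.03, 0.0, 0.0], [0.01, -0.03, 0.0, 0.0], [0.006, -0.015, 0.0, 0.0], [0.0, 0.0, 0.0, 0.0]]

```text
time: 2.28
ee_pos: [0.449, 0.2076, 0.2338]
tcp_rot: [-176.8, 0.1, 23.0]
wrist_force: [0.4, 0.5, -0.1]
opening: 0.0853
grasp_force: 0.0
```

```bash
python3 - <<'E'
from h import *
from workcell import bot
o=bot.get_obs();print(o["ee_pos"],o["tcp_rot"])
w=bot.camera("wrist");s=bot.camera("scene");t=bot.camera("top")
for n,c in(("w1",w),("s1",s),("t1",t)):np.save(f"pics/{n}.npy",c,allow_pickle=True)
def ringmask(im):
    h=cv2.cvtColor(im,cv2.COLOR_BGR2HSV);return cv2.inRange(h,(10,110,90),(30,255,255))
for n,c in(("s",s),("t",t)):
    m=ringmask(c["img"]);k,l,st,ce=cv2.connectedComponentsWithStats(m)
    print(n,[(st[i].tolist(),ce[i].round(1).tolist()) for i in range(1,k) if st[i][4]>12])
a=w["img"];b=cv2.resize(s["img"][80:240,310:430],(300,400),interpolation=cv2.INTER_CUBIC)
cv2.imwrite("pics/v1.png",np.hstack([cv2.resize(a,(500,312)),np.zeros((312,300,3),np.uint8)]) if 0 else np.hstack([cv2.copyMakeBorder(cv2.resize(a,(500,312)),0,88,0,0,0),b]))
E
```

```text
[0.44898577 0.20757897 0.23381483] [-1.76812161e+02  7.54515275e-02  2.30329451e+01]
s [([539, 239, 20, 18, 56], [548.9, 247.4]), ([560, 257, 8, 7, 19], [563.4, 260.5]), ([537, 263, 5, 4, 13], [539.2, 264.6]), ([140, 268, 8, 10, 16], [143.5, 272.5])]
t [([361, 139, 13, 10, 51], [367.2, 143.1]), ([520, 196, 26, 44, 139], [532.9, 219.1]), ([484, 205, 23, 44, 156], [494.9, 226.9]), ([459, 210, 12, 21, 85], [464.6, 220.3]), ([254, 234, 5, 5, 17], [255.8, 235.9]), ([526, 237, 6, 5, 20], [528.5, 239.0]), ([514, 238, 6, 6, 27], [516.6, 240.5]), ([491, 248, 5, 5, 16], [493.1, 249.9]), ([160, 290, 4, 16, 29], [161.6, 297.7]), ([150, 295, 4, 12, 22], [151.9, 300.8])]
```

View pics/v1.png

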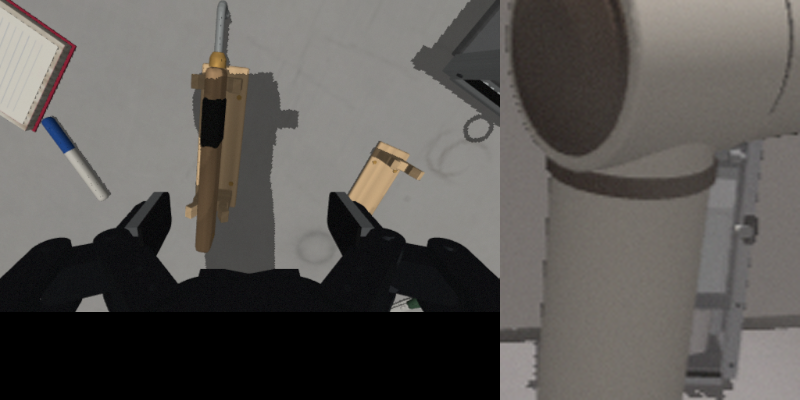

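The wrist view shows the pole in its rest, with the sleeve centre at about (213,121) of the 500-wide view and the rear end at (204,248). The ring is hidden by the arm in the scene view. The measured tool orientation is off (yaw 23, roll -177), so I'm checking the joints.

```bash
python3 - <<'E'
from h import *
from workcell import bot
o=bot.get_obs();print(o["q"].round(1),o["ee_pos"],o["tcp_rot"],o["qd"].round(2))
w=np.load("pics/w1.npy",allow_pickle=True).item()
im=w["img"];g=im.max(2).astype(int)
# black sleeve
m=((g<35)).astype(np.uint8);m[:115]=0;m[200:]=0;m[:,:240]=0;m[:,300:]=0
k,l,st,ce=cv2.connectedComponentsWithStats(m)
for i in range(1,k):
    if st[i][4]>100:
        r=cv2.minAreaRect(np.argwhere(l==i)[:,::-1].astype(np.float32));print(st[i],ce[i],r,onz(w,*ce[i],.093),[onz(w,*p,.093).round(4).tolist() for p in cv2.boxPoints(r)])
print("rear",onz(w,204*1.28,248*1.28,.09),"ferr",onz(w,217*1.28,68*1.28,.09))
E
```

```text
[ 22.8  -2.7   2.6  95.3   3.1 179.9] [0.44843834 0.20589961 0.23436982] [-1.76856459e+02  4.36032492e-02  2.29051058e+01] [-0.32 -0.56 -0.09  0.09  0.06 -0.02]
[ 257  125   33   65 1728] [272.10474537 156.4056713 ] ((271.9777526855469, 156.77821350097656), (29.34624481201172, 63.91579818725586), 4.5739216804504395) [0.44825355 0.25932265 0.093     ] [[0.4163, 0.2636, 0.093], [0.4699, 0.2785, 0.093], [0.4778, 0.2553, 0.093], [0.4248, 0.2391, 0.093]]
rear [0.29163148 0.21217308 0.09      ] ferr [0.50288094 0.27572823 0.09      ]
```

Joint 6 is at its 180° limit, so I'll use the half-turned grasp with yaw near 197°.

>>> play_rows:
  steps:
    - [[0.0, 0.0, 0.0, -0.125], [0.0, 0.0, 0.0, -0.125], [0.0, 0.0, 0.0, -0.125], [0.0, 0.0, 0.0, -0.125], [0.0, 0.0, 0.0, -0.125]]

```text
time: 2.85
ee_pos: [0.4485, 0.2055, 0.2347]
tcp_rot: [-177.5, -1.9, 59.0]
wrist_force: [-0.2, 0.6, 0.0]
opening: 0.0851
grasp_force: 0.0
```

>>> play_rows:
  steps:
    - [[0.0, 0.0, 0.0, -0.125], [0.0, 0.0, 0.0, -0.125], [0.0, 0.0, 0.0, -0.125], [0.0, 0.0, 0.0, -0.125], [0.0, 0.0, 0.0, -0.125]]

```text
time: 3.27
ee_pos: [0.4485, 0.2055, 0.2347]
tcp_rot: [-179.0, -3.0, 94.8]
wrist_force: [0.5, 0.1, -0.4]
opening: 0.0853
grasp_force: 0.0
```

>>> play_rows:
  steps:
    - [[0.0, 0.0, 0.0, -0.125], [0.0, 0.0, 0.0, -0.125], [0.0, 0.0, 0.0, -0.125], [0.0, 0.0, 0.0, -0.125], [0.0, 0.0, 0.0, -0.125]]

```text
time: 3.68
ee_pos: [0.4485, 0.2055, 0.2347]
tcp_rot: [179.0, -3.0, 130.7]
wrist_force: [0.9, -0.1, 0.7]
opening: 0.0855
grasp_force: 0.0
```

>>> play_rows:
  steps:
    - [[0.0, 0.0, 0.0, -0.125], [0.0, 0.0, 0.0, -0.125], [0.0, 0.0, 0.0, -0.125], [0.0, 0.0, 0.0, -0.125], [0.0, 0.0, 0.0, -0.125]]

```text
time: 4.1
ee_pos: [0.4485, 0.2055, 0.2347]
tcp_rot: [177.5, -1.9, 166.5]
wrist_force: [0.1, -0.2, -0.9]
opening: 0.0855
grasp_force: 0.0
```

>>> play_rows:
  steps:
    - [[0.0, 0.0, 0.0, -0.125], [0.0, 0.0, 0.0, -0.125], [0.0, 0.0, 0.0, -0.125], [0.0, 0.0, 0.0, -0.06], [0.0, 0.0, 0.0, 0.0]]

```text
time: 4.52
ee_pos: [0.4485, 0.2056, 0.2347]
tcp_rot: [176.9, -0.6, -168.8]
wrist_force: [0.6, 0.1, -0.2]
opening: 0.0854
grasp_force: 0.0
```

```bash
cat >> h.py <<'E'
def todo(bot,p,yaw):
    "tool-frame shift to world TCP p, turn (rad about tool z) to yaw"
    o=bot.get_obs();M=rot(o["tcp_rot"]);t=M.T@(np.asarray(p)-o["ee_pos"])
    ph=np.arctan2(M[1,0],M[0,0]);dy=(np.radians(yaw)-ph+np.pi)%(2*np.pi)-np.pi
    print("at",o["ee_pos"].round(4),o["tcp_rot"].round(2),"q",o["q"].round(1),"\nshift",t.round(4),"turn",round(-dy,4),"F",o["wrist_force"].round(2))
E
python3 - <<'E'
from h import *
from workcell import bot
todo(bot,(.446,.259,.16),-163)
E
```

```text
at [0.4485 0.2056 0.2347] [ 176.91   -0.63 -168.79] q [22.8 -2.7  2.6 95.3  3.1 11.6] 
shift [-0.0087  0.0488  0.0773] turn -0.1011 F [ 0.63  0.06 -0.24]
```

>>> play_rows:
  steps:
    - [[-0.002, 0.012, 0.019, 0.0], [-0.002, 0.012, 0.019, 0.0], [-0.002, 0.012, 0.019, 0.0], [-0.002, 0.012, 0.019, -0.1], [0.0, 0.0, 0.0, 0.0]]

```text
time: 4.93
ee_pos: [0.4442, 0.2592, 0.1575]
tcp_rot: [176.9, -0.6, -163.0]
wrist_force: [-0.2, 0.0, 0.2]
opening: 0.0853
grasp_force: 0.0
```

```bash
python3 - <<'E'
from h import *
from workcell import bot
w=bot.camera("wrist");s=bot.camera("scene");np.save("pics/w2.npy",w,allow_pickle=True);np.save("pics/s2.npy",s,allow_pickle=True)
todo(bot,(.446,.259,.052),-163)
print(w["xyz"],px(w,(.446,.259,.093)))
cv2.imwrite("pics/w2.png",np.hstack([cv2.copyMakeBorder(cv2.resize(w["img"],(480,300)),0,100,0,0,0),cv2.resize(s["img"][80:240,310:430],(300,400),interpolation=cv2.INTER_CUBIC)]))
E
```

```text
at [0.4452 0.2584 0.1609] [ 176.88   -0.43 -163.35] q [28.4 -1.  -3.9 86.9  3.1 11.8] 
shift [-0.0017 -0.0056  0.1088] turn -0.0061 F [-0.32 -0.01  0.09]
[0.38192274 0.2320093  0.30089747] [312.22244801 211.42463204]
```

View pics/w2.png

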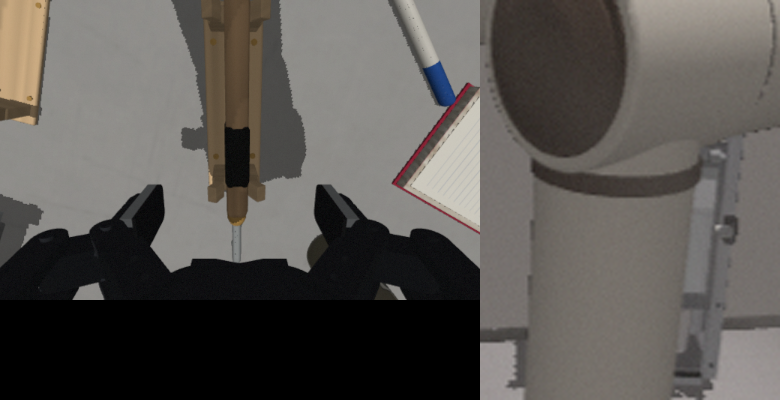

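The sleeve is central between the fingers, at about (316,209) in full-image pixels, and the pole runs parallel to the tool's x axis. I'll fit it exactly.

```bash
python3 - <<'E'
from h import *
from workcell import bot
w=np.load("pics/w2.npy",allow_pickle=True).item()
g=w["img"].max(2);m=(g<40).astype(np.uint8);m[:150]=0;m[262:]=0;m[:,:290]=0;m[:,345:]=0
k,l,st,ce=cv2.connectedComponentsWithStats(m)
for i in range(1,k):
    if st[i][4]>300:
        r=cv2.minAreaRect(np.argwhere(l==i)[:,::-1].astype(np.float32));b=cv2.boxPoints(r)
        print(st[i],r,onz(w,*r[0],.093).round(4),[onz(w,*p,.093).round(4).tolist() for p in b])
# pole edges direction: mid of handle at two rows
a=onz(w,237.5/.75,20/.75,.092);b=onz(w,237/.75,200/.75,.092);print(np.degrees(np.arctan2(*(b-a)[1::-1])))
todo(bot,(.4455,.261,.052),-163)
E
```

```text
[ 300  165   33   85 2538] ((315.9999694824219, 206.99996948242188), (83.99998474121094, 31.999996185302734), 90.0) [0.4425 0.2605 0.093 ] [[0.4189, 0.243, 0.093], [0.4133, 0.2622, 0.093], [0.4678, 0.2794, 0.093], [0.4735, 0.2587, 0.093]]
16.664949203073366
at [0.4452 0.2584 0.1609] [ 176.88   -0.43 -163.35] q [28.4 -1.  -3.9 86.9  3.1 11.8] 
shift [-0.0018 -0.0035  0.1089] turn -0.0061 F [-0.32 -0.01  0.09]
```

>>> play_rows:
  steps:
    - [[0.0, -0.001, 0.025, 0.0], [0.0, -0.001, 0.025, 0.0], [0.0, -0.001, 0.025, 0.0], [0.0, 0.0, 0.02, 0.0], [0.0, 0.0, 0.012, 0.0]]

```text
time: 5.45
ee_pos: [0.4442, 0.2606, 0.0532]
tcp_rot: [176.9, -0.4, -163.4]
wrist_force: [-0.5, -0.3, -0.3]
opening: 0.0858
grasp_force: 0.0
```

>>> play_rows:
  steps:
    - [[0.0, 0.0, 0.0, 0.0], [0.0, 0.0, 0.0, 0.0], [0.0, 0.0, 0.0, 0.0], [0.0, 0.0, 0.0, 0.0], [0.0, 0.0, 0.0, 0.0]]
  gripper: 0.015
  squeeze: 100

```text
time: 5.87
ee_pos: [0.4449, 0.2618, 0.0553]
tcp_rot: [176.8, -0.3, -163.2]
wrist_force: [0.2, 0.3, -0.2]
opening: 0.0253
grasp_force: 0.0
```

>>> play_rows:
  steps:
    - [[0.0, 0.0, 0.001, 0.0], [0.0, 0.0, 0.001, 0.0], [0.0, 0.0, 0.0, 0.0], [0.0, 0.0, 0.0, 0.0], [0.0, 0.0, 0.0, 0.0]]
  gripper: 0.0
  squeeze: 120

```text
time: 6.28
ee_pos: [0.4451, 0.2618, 0.0553]
tcp_rot: [176.8, -0.2, -163.2]
wrist_force: [-5.8, -5.5, 21.6]
opening: 0.0209
grasp_force: 117.0
```

>>> play_rows:
  steps:
    - [[0.0, 0.0, -0.005, 0.0], [0.0, 0.0, -0.01, 0.0], [0.0, 0.0, -0.015, 0.0], [0.0, 0.0, -0.02, 0.0], [0.0, 0.0, -0.02, 0.0]]

```text
time: 6.7
ee_pos: [0.4454, 0.2579, 0.1227]
tcp_rot: [176.9, -0.4, -163.2]
wrist_force: [0.2, -0.9, -2.8]
opening: 0.0208
grasp_force: 117.0
```

>>> play_rows:
  steps:
    - [[0.006, 0.0, -0.035, 0.0], [0.006, 0.0, -0.035, 0.0], [0.006, 0.0, -0.035, 0.0], [0.006, 0.0, -0.035, 0.0], [0.006, 0.0, -0.035, 0.0]]

```text
time: 7.12
ee_pos: [0.4202, 0.2401, 0.299]
tcp_rot: [176.8, -0.4, -163.2]
wrist_force: [0.5, -0.2, -1.7]
opening: 0.0211
grasp_force: 117.1
```

>>> play_rows:
  steps:
    - [[0.006, 0.0, -0.035, 0.0], [0.006, 0.0, -0.035, 0.0], [0.006, 0.0, -0.02, 0.0], [0.006, 0.0, -0.01, 0.0], [0.0, 0.0, 0.0, 0.0]]

```text
time: 7.53
ee_pos: [0.3996, 0.2283, 0.3992]
tcp_rot: [176.8, -0.2, -163.2]
wrist_force: [0.9, 0.1, -2.3]
opening: 0.0209
grasp_force: 117.2
```

```bash
python3 - <<'E'
from h import *
from workcell import bot
todo(bot,(.39,-.066,.40),169.4)
E
```

```text
at [0.3996 0.2283 0.3992] [ 1.7681e+02 -1.7000e-01 -1.6315e+02] q [ 2.780e+01 -1.000e-01  2.440e+01  1.141e+02  3.200e+00  1.100e+01] 
shift [ 0.0945 -0.2784 -0.0161] turn 0.479 F [ 0.88  0.12 -2.28]
```

>>> play_rows:
  steps:
    - [[0.0, 0.0, 0.0, 0.12], [0.0, 0.0, 0.0, 0.12], [0.0, 0.0, 0.0, 0.12], [0.0, 0.0, 0.0, 0.12], [0.0, 0.0, 0.0, 0.0]]

```text
time: 7.95
ee_pos: [0.4001, 0.2285, 0.3949]
tcp_rot: [177.5, -1.9, 169.1]
wrist_force: [0.8, 1.1, -2.1]
opening: 0.0206
grasp_force: 117.1
```

```bash
python3 - <<'E'
from h import *
from workcell import bot
todo(bot,(.39,-.066,.40),169.4)
E
```

```text
at [0.4001 0.2285 0.3949] [177.48  -1.91 169.06] q [2.780e+01 1.000e-01 2.400e+01 1.139e+02 3.200e+00 3.880e+01] 
shift [-0.0458 -0.2905 -0.0194] turn -0.006 F [ 0.76  1.07 -2.11]
```

>>> play_rows:
  steps:
    - [[-0.007, -0.041, -0.003, 0.0], [-0.007, -0.041, -0.003, 0.0], [-0.007, -0.041, -0.003, 0.0], [-0.007, -0.041, -0.003, 0.0], [-0.007, -0.041, -0.003, 0.0]]

```text
time: 8.37
ee_pos: [0.3962, 0.0186, 0.4002]
tcp_rot: [177.4, -1.8, 169.7]
wrist_force: [1.7, -0.4, -2.2]
opening: 0.0208
grasp_force: 117.6
```

>>> play_rows:
  steps:
    - [[-0.005, -0.041, -0.002, 0.0], [-0.005, -0.035, -0.002, 0.0], [0.0, -0.01, 0.0, 0.0], [0.0, 0.0, 0.0, 0.0], [0.0, 0.0, 0.0, 0.0]]

```text
time: 8.78
ee_pos: [0.3907, -0.0664, 0.4002]
tcp_rot: [177.3, -1.8, 169.4]
wrist_force: [-0.2, -0.2, -1.8]
opening: 0.0204
grasp_force: 117.7
```

```bash
python3 - <<'E'
from h import *
from workcell import bot
todo(bot,(.39,-.066,.40),169.4)
o=bot.get_obs();M=rot(o["tcp_rot"]);tip=o["ee_pos"]+M@[-.12,0,.011];bend=o["ee_pos"]+M@[-.115,0,-.006]
w=bot.camera("wrist");s=bot.camera("scene");t=bot.camera("top")
for n,c in(("w3",w),("s3",s),("t3",t)):np.save(f"pics/{n}.npy",c,allow_pickle=True)
print(tip,bend,[(px(c,tip).round(1),px(c,(.562,-.097,.34)).round(1)) for c in (s,t,w)])
cv2.imwrite("pics/v3.png",np.hstack([cv2.resize(t["img"][110:220,300:420],(400,367),interpolation=cv2.INTER_CUBIC),cv2.resize(s["img"][80:240,310:484],(400,367),interpolation=cv2.INTER_CUBIC)]))
E
```

```text
at [ 0.3907 -0.0664  0.4002] [177.35  -1.85 169.42] q [-11.5  -6.2  18.7 116.8   2.6  -0.9] 
shift [0.0007 0.0003 0.0002] turn 0.0003 F [-0.15 -0.2  -1.78]
[ 0.50831168 -0.08785987  0.38532548] [ 0.50379348 -0.08781535  0.40245977] [(array([377.3, 131.8]), array([374., 142.])), (array([372.8, 145.9]), array([367.9, 143.6])), (array([319.1, 429.6]), array([317.5, 432. ]))]
```

View pics/v3.png

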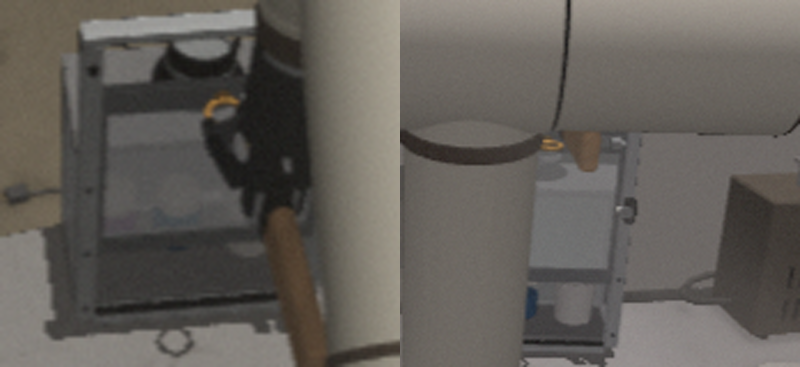

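In the scene crop the ring is visible at about (551,145), which is full-image (375.3,143.2). In the top view it is at (367.5,143.4). The pole's hook end hides beneath the gripper there. I'll triangulate from these two.

```bash
python3 - <<'E'
from h import *
from workcell import bot
s=np.load("pics/s3.npy",allow_pickle=True).item();t=np.load("pics/t1.npy",allow_pickle=True).item()
h=cv2.cvtColor(s["img"],cv2.COLOR_BGR2HSV)[135:150,366:390];m=cv2.inRange(h,(8,90,90),(30,255,255));p=np.argwhere(m);print(p.min(0)+[135,366],p.max(0)+[135,366],len(p))
ht=cv2.cvtColor(t["img"],cv2.COLOR_BGR2HSV)[132:156,355:382];mt=cv2.inRange(ht,(8,90,70),(30,255,255));q=np.argwhere(mt);print(q.min(0)+[132,355],q.max(0)+[132,355],len(q))
print(m//255)
cx=np.array([.983,-.185]);cy=np.array([.185,.983]);mid=np.array([.5805,-.099])
for us in (373.5,375.3,377):
  for tv in ((367.2,143.2),(368,143.8)):
    P,e=tri(ray(s,us,143.3),ray(t,*tv));print(us,tv,P.round(4),np.round(e,4),"cab",(P[:2]-mid)@cx-.09,(P[:2]-mid)@cy)
E
```

```text
[140 371] [145 380] 39
[137 361] [148 373] 71
[[0 0 0 0 0 0 0 0 0 0 0 0 0 0 0 0 0 0 0 0 0 0 0 0]
 [0 0 0 0 0 0 0 0 0 0 0 0 0 0 0 0 0 0 0 0 0 0 0 0]
 [0 0 0 0 0 0 0 0 0 0 0 0 0 0 0 0 0 0 0 0 0 0 0 0]
 [0 0 0 0 0 0 0 0 0 0 0 0 0 0 0 0 0 0 0 0 0 0 0 0]
 [0 0 0 0 0 0 0 0 0 0 0 0 0 0 0 0 0 0 0 0 0 0 0 0]
 [0 0 0 0 0 0 0 1 1 1 0 0 0 0 0 0 0 0 0 0 0 0 0 0]
 [0 0 0 0 0 0 1 1 1 1 1 1 0 0 0 0 0 0 0 0 0 0 0 0]
 [0 0 0 0 0 0 1 1 1 1 1 1 1 1 1 0 0 0 0 0 0 0 0 0]
 [0 0 0 0 0 0 1 1 1 1 0 0 1 1 1 0 0 0 0 0 0 0 0 0]
 [0 0 0 0 0 1 1 1 1 1 1 1 1 1 1 0 0 0 0 0 0 0 0 0]
 [0 0 0 0 0 0 0 0 1 1 1 1 0 0 0 0 0 0 0 0 0 0 0 0]
 [0 0 0 0 0 0 0 0 0 0 0 0 0 0 0 0 0 0 0 0 0 0 0 0]
 [0 0 0 0 0 0 0 0 0 0 0 0 0 0 0 0 0 0 0 0 0 0 0 0]
 [0 0 0 0 0 0 0 0 0 0 0 0 0 0 0 0 0 0 0 0 0 0 0 0]
 [0 0 0 0 0 0 0 0 0 0 0 0 0 0 0 0 0 0 0 0 0 0 0 0]]
373.5 (367.2, 143.2) [ 0.57   -0.0982  0.3335] [0.0001 0.0001] cab -0.100500231286292 -0.001147701818312937
373.5 (368, 143.8) [ 0.5659 -0.098   0.3348] [0.0012 0.0012] cab -0.104573530247378 -0.0017282760864643606
375.3 (367.2, 143.2) [ 0.5701 -0.1013  0.333 ] [0.0027 0.0027] cab -0.0997794926177283 -0.004130668703757718
375.3 (368, 143.8) [ 0.5661 -0.1011  0.3343] [0.0016 0.0016] cab -0.10380860650991675 -0.004711548139475377
377 (367.2, 143.2) [ 0.5702 -0.1041  0.3327] [0.0054 0.0054] cab -0.09922445146463928 -0.006927470687189767
377 (368, 143.8) [ 0.5661 -0.1039  0.3339] [0.0043 0.0043] cab -0.10321053795999029 -0.007508962543442913
```

Ring ≈ (0.568,-0.099,0.334), which agrees with cabinet y≈0. I'll move the tip above the hole.

>>> play_rows:
  steps:
    - [[-0.012, 0.0, 0.0, 0.0], [-0.014, 0.0, 0.0, 0.0], [-0.014, 0.0, 0.0, 0.0], [-0.012, 0.0, 0.0, 0.0], [-0.006, 0.0, 0.0, 0.0]]

```text
time: 9.35
ee_pos: [0.449, -0.0758, 0.3985]
tcp_rot: [177.4, -1.8, 169.5]
wrist_force: [-0.2, -0.3, -2.2]
opening: 0.0208
grasp_force: 117.7
```

```bash
python3 - <<'E'
from h import *
from workcell import bot
todo(bot,(.4485,-.077,.40),169.4)
o=bot.get_obs();M=rot(o["tcp_rot"]);tip=o["ee_pos"]+M@[-.12,0,.011];bend=o["ee_pos"]+M@[-.115,0,-.006]
s=bot.camera("scene");t=bot.camera("top");w=bot.camera("wrist")
ring=(.568,-.099,.334)
print(tip,bend,[(px(c,tip).round(1),px(c,ring).round(1)) for c in (s,t,w)])
cv2.imwrite("pics/v4.png",np.hstack([cv2.resize(t["img"][120:180,340:400],(400,400),interpolation=cv2.INTER_CUBIC),cv2.resize(s["img"][110:170,350:410],(400,400),interpolation=cv2.INTER_CUBIC)]))
E
```

```text
at [ 0.449  -0.0758  0.3985] [177.37  -1.82 169.54] q [-11.2   1.6  26.  116.3   2.6  -0.8] 
shift [ 0.0004 -0.0012 -0.0016] turn 0.0025 F [-0.19 -0.28 -2.2 ]
[ 0.56673284 -0.09704643  0.38367097] [ 0.56220754 -0.09700567  0.40080339] [(array([374.7, 127.8]), array([374. , 143.3])), (array([368.7, 131.9]), array([367.7, 143.5])), (array([319.8, 430.4]), array([314.2, 369.8]))]
```

View pics/v4.png

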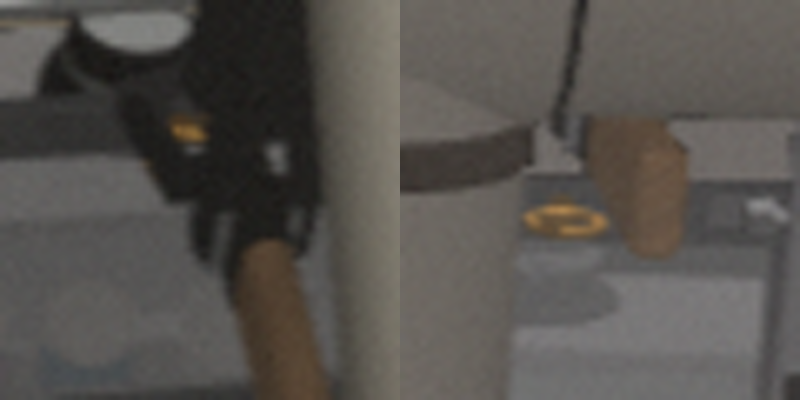

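The ring is fully visible in the scene view at (374.8,143.0), which agrees. A grey hook end shows just above it at about (375.8,131), somewhat lower than predicted. I'm checking that numerically.

```bash
python3 - <<'E'
from h import *
from workcell import bot
s=bot.camera("scene");t=bot.camera("top")
np.save("pics/s4.npy",s,allow_pickle=True)
print("scene cols 368..382 rows 124..136 gray");print(cv2.cvtColor(s["img"],cv2.COLOR_BGR2GRAY)[122:148,368:383])
print("top cols 362..384 rows 130..146");print(cv2.cvtColor(t["img"],cv2.COLOR_BGR2GRAY)[132:150,360:386])
M=rot(bot.get_obs()["tcp_rot"]);p=bot.get_obs()["ee_pos"]
for n,v in (("tip",[-.12,0,.011]),("bend",[-.115,0,-.006]),("out",[-.1295,0,-.006]),("shank",[-.09,0,-.016]),("TCP",[0,0,0]),("rearend",[.17,0,-.016])):print(n,px(s,p+M@v).round(1),px(t,p+M@v).round(1))
E
```

```text
scene cols 368..382 rows 124..136 gray
[[ 95  95  93  96  94  93  67  45  80  91  93  92  90  94  93]
 [ 91  93  94  92  92  87  58  65  86  94  91  89  95  91  88]
 [ 92  93  94  93  92  71  47  74  89  91  90  92  89  88  87]
 [ 92  90  93  93  89  69  50  73  88  83  88  87  88  89  87]
 [ 88  91  90  90  79  60  61  83  85  85  84  85  85  88  85]
 [ 91  89  86  87  69  55  55  77  90  75  70  74  80  79  82]
 [ 82  85  87  98  76  50  51  80  96  70  57  71  72  74  76]
 [ 58  62  92 106  76  48  54  79  85  62  61  68  74  74  74]
 [ 58  57  94 105 103 101  80  83  84  63  58  70  75  75  74]
 [ 57  55  92 106 111 108  92  85  81  56  60  72  74  73  74]
 [ 60  54  93 107 105 106  84  70  62  48  61  74  73  72  74]
 [ 60  56  92 106 107 104 104 104 103  74  65  72  74  74  74]
 [ 58  54  92 105 105 106 106 108 106  79  64  75  73  75  76]
 [ 56  86 105 107 106 104 105 104 106 101  81  73  74  70  74]
 [ 80  67  67  70  70  69  69  70  71  70  71  74  77  76  75]
 [ 84  79  72  73  72  72  74  77  75  74  76  75  76  74  74]
 [ 84  76  76  76  75  75  74  73  76  76  74  72  77
[... 2071 characters left out ...]
1  30  29  29  32  30  28  30
   30  24  38  74  88  64  36  34]
 [ 98  94  72  42  30  29  28  26  30  29  30  28  30  31  28  29  32  28
   32  28  29  41  47  39  34  31]
 [100  98  87  59  39  28  29  32  27  31  30  29  31  27  29  29  30  27
   31  28  30  30  35  33  29  29]
 [ 99  97  98  78  49  32  29  28  30  29  32  29  30  29  33  29  31  29
   29  31  32  30  27  29  31  30]
 [ 98 101  98  94  76  45  32  33  33  30  30  28  29  29  31  33  26  29
   29  29  28  28  29  32  31  32]]
tip [375.1 127.6] [369.2 132. ]
bend [376.  122.4] [370.3 128.7]
out [375.5 121.5] [369.4 125.4]
shank [377.2 120.6] [372.3 132. ]
TCP [380.  132.1] [377.1 158.4]
rearend [388.9 140.2] [390.3 202.4]
```

The grey spot's position matches the left fingertip, and the handle's rear end projects where expected, so the pole pitch is right. I'll descend by feel.

>>> play_rows:
  steps:
    - [[0.0, -0.001, 0.008, 0.0], [0.0, -0.001, 0.008, 0.0], [0.0, -0.001, 0.008, 0.0], [0.0, -0.0005, 0.005, 0.0], [0.0, 0.0, 0.003, 0.0]]

```text
time: 10.02
ee_pos: [0.4457, -0.0786, 0.3669]
tcp_rot: [177.4, -1.8, 169.4]
wrist_force: [-1.1, 0.1, -2.6]
opening: 0.0209
grasp_force: 117.7
```

>>> play_rows:
  steps:
    - [[0.0, 0.0, 0.0015, 0.0], [0.0, 0.0, 0.0015, 0.0], [0.0, -0.0005, 0.0015, 0.0], [0.0, 0.0, 0.0015, 0.0], [0.0, 0.0, 0.0015, 0.0]]

```text
time: 10.43
ee_pos: [0.4461, -0.0789, 0.3596]
tcp_rot: [177.4, -1.8, 169.4]
wrist_force: [-0.6, -0.1, -2.1]
opening: 0.0204
grasp_force: 117.7
```

>>> play_rows:
  steps:
    - [[0.0, 0.0, 0.0015, 0.0], [0.0, 0.0, 0.0015, 0.0], [0.0, -0.0005, 0.0015, 0.0], [0.0, 0.0, 0.0015, 0.0], [0.0, 0.0, 0.0015, 0.0]]

```text
time: 10.85
ee_pos: [0.4458, -0.079, 0.3519]
tcp_rot: [177.4, -1.8, 169.4]
wrist_force: [-0.4, -0.3, -2.4]
opening: 0.021
grasp_force: 117.7
```

```bash
cat >> h.py <<'E'
def st(bot):
    o=bot.get_obs();M=rot(o["tcp_rot"]);p=o["ee_pos"]
    print("tip",(p+M@[-.12,0,.011]).round(4),"bend",(p+M@[-.115,0,-.006]).round(4),"tcp",p.round(4),"F",o["wrist_force"].round(2),"T",o["torque"].round(3),o["opening"])
E
python3 - <<'E'
from h import *
from workcell import bot
st(bot)
E
```

```text
tip [ 0.5634 -0.1006  0.3372] bend [ 0.5589 -0.1005  0.3543] tcp [ 0.4458 -0.079   0.3519] F [-0.43 -0.31 -2.45] T [-0.112 -0.049  0.002] 0.02099336151488134
```

>>> play_rows:
  steps:
    - [[-0.0005, -0.0001, 0.0015, 0.0], [-0.0005, -0.0001, 0.0015, 0.0], [0.0, -0.0001, 0.0015, 0.0], [0.0, -0.0001, 0.0015, 0.0], [0.0, 0.0, 0.0015, 0.0]]

```text
time: 11.27
ee_pos: [0.4466, -0.0791, 0.3443]
tcp_rot: [177.4, -1.8, 169.4]
wrist_force: [0.6, 0.3, -2.1]
opening: 0.0208
grasp_force: 117.7
```

>>> play_rows:
  steps:
    - [[0.0, -0.0001, 0.0015, 0.0], [0.0, -0.0001, 0.0015, 0.0], [0.0, -0.0001, 0.0015, 0.0], [0.0, -0.0001, 0.0015, 0.0], [0.0, 0.0, 0.001, 0.0]]

```text
time: 11.68
ee_pos: [0.4463, -0.0792, 0.3373]
tcp_rot: [177.4, -1.8, 169.4]
wrist_force: [-0.1, 0.2, -1.7]
opening: 0.0205
grasp_force: 117.7
```

```bash
python3 - <<'E'
from h import *
from workcell import bot
st(bot)
s=bot.camera("scene");np.save("pics/s5.npy",s,allow_pickle=True)
h=cv2.cvtColor(s["img"],cv2.COLOR_BGR2HSV)[135:160,366:384];m=cv2.inRange(h,(8,90,90),(30,255,255));p=np.argwhere(m);print(p.min(0)+[135,366],p.max(0)+[135,366],len(p));print(cv2.cvtColor(s["img"],cv2.COLOR_BGR2GRAY)[136:152,366:386])
E
```

```text
tip [ 0.564  -0.1007  0.3226] bend [ 0.5594 -0.1007  0.3397] tcp [ 0.4463 -0.0792  0.3373] F [-0.13  0.21 -1.67] T [-0.065 -0.02   0.005] 0.020469290986591813
[141 369] [144 372] 12
[[ 59  58  57  58  58  52  54  53  55  52  54  53  63  68  65  66  61  66
   60  55]
 [ 59  58  60  60  60  56  55  54  53  54  52  52  68  73  76  71  73  72
   72  64]
 [ 63  61  59  62  59  56  56  54  54  54  52  55  70  78  77  78  75  72
   76  60]
 [ 59  61  60  58  70  71  57  53  53  53  51  54  57  55  52  54  58  69
   76  60]
 [ 60  62  66  73  76  76  73  57  54  52  52  55  51  46  51  50  47  55
   59  52]
 [ 71  84  91  96  97 113  89  56  54  57  65  67  56  54  49  53  50  51
   52  49]
 [ 94  94  92 117 108  89  70  56  54  68  87  76  52  53  53  51  50  50
   49  51]
 [ 98  95  90 106 108 113  86  56  56  69  89  75  57  51  61  67  65  56
   50  56]
 [ 97  92  92  84  86  90  68  54  55  71  89  71  55  71  80  77  77  80
   76  77]
 [ 96  96  90  80  78  79  65  54  54  77  94  70  59  75  80  82  83  80
   81  78]
 [ 94  96  92  93  96  84  64  53  57  82  87  66  62  74  81  81  80  81
   81  79]
 [ 99  96  92  94  93  87  63  55  58  84  87  66  64  70  78  80  83  82
   80  82]
 [ 94  94  95 101 106  90  62  58  58  81  87  66  65  76  77  79  82  85
   83  81]
 [ 97  92  96 101 104  86  61  54  62  87  79  62  66  77  76  79  80  81
   83  84]
 [ 97  96  98 102 103 100  74  50  65  84  77  58  67  73  78  77  79  81
   83  80]
 [ 96  93  94  96 100 102  82  62  72  90  73  56  68  75  77  76  83  81
   83  79]]
```

The ring is unmoved and the tip is 11 mm below ring level without any force, so the tip is through the hole. I'll draw back 7 mm to bring the bend over the near wire, then go down to contact.

>>> play_rows:
  steps:
    - [[0.0015, 0.0, 0.0, 0.0], [0.0015, 0.0, 0.0, 0.0], [0.0015, 0.0, 0.0, 0.0], [0.0015, 0.0, 0.0, 0.0], [0.001, 0.0, 0.0, 0.0]]

```text
time: 12.15
ee_pos: [0.4392, -0.0779, 0.3379]
tcp_rot: [177.4, -1.8, 169.4]
wrist_force: [0.0, 0.5, -1.3]
opening: 0.0206
grasp_force: 117.7
```

>>> play_rows:
  steps:
    - [[0.0, -0.0001, 0.001, 0.0], [0.0, -0.0001, 0.001, 0.0], [0.0, 0.0, 0.001, 0.0], [0.0, -0.0001, 0.001, 0.0], [0.0, 0.0, 0.001, 0.0]]

```text
time: 12.57
ee_pos: [0.4393, -0.0779, 0.3325]
tcp_rot: [177.4, -1.8, 169.4]
wrist_force: [0.4, 0.6, -2.0]
opening: 0.0207
grasp_force: 117.7
```

>>> play_rows:
  steps:
    - [[0.0, -0.0001, 0.001, 0.0], [0.0, -0.0001, 0.001, 0.0], [0.0, 0.0, 0.001, 0.0], [0.0, -0.0001, 0.001, 0.0], [0.0, 0.0, 0.001, 0.0]]

```text
time: 12.98
ee_pos: [0.4392, -0.078, 0.3279]
tcp_rot: [177.4, -1.7, 169.4]
wrist_force: [-0.5, 1.1, -0.1]
opening: 0.0207
grasp_force: 118.0
```

```bash
python3 - <<'E'
from h import *
from workcell import bot
t=np.load("pics/t1.npy",allow_pickle=True).item();s=np.load("pics/s4.npy",allow_pickle=True).item()
c=onz(t,399.2,160,.242);print(c,[ (z,px(t,[c[0],c[1],z]).round(1).tolist()) for z in (.3,.32,.34,.36)])
cs=px(s,c);print(cs,[ (z,px(s,[c[0],c[1],z]).round(1).tolist()) for z in (.3,.32,.34,.36)],"seen striker scene",350+368/6.667,110+210/6.667)
st(bot)
E
```

```text
[ 0.55436588 -0.20968626  0.242     ] [(0.3, [401.9, 147.3]), (0.32, [402.8, 142.7]), (0.34, [403.8, 138.0]), (0.36, [404.8, 133.2])]
[405.8439436  171.28915806] [(0.3, [407.8, 154.1]), (0.32, [408.5, 148.0]), (0.34, [409.2, 141.8]), (0.36, [409.9, 135.6])] seen striker scene 405.1972401379931 141.49842507874607
tip [ 0.5569 -0.0995  0.3133] bend [ 0.5523 -0.0995  0.3304] tcp [ 0.4392 -0.078   0.3279] F [-0.52  1.12 -0.1 ] T [-0.1   -0.265  0.008] 0.020697752710526363
```

>>> play_rows:
  steps:
    - [[0.0, -0.0001, 0.0015, 0.0], [0.0, -0.0001, 0.002, 0.0], [0.0, -0.0001, 0.0025, 0.0], [0.0, -0.0001, 0.0025, 0.0], [0.0, -0.0001, 0.0025, 0.0]]

```text
time: 13.4
ee_pos: [0.439, -0.0779, 0.3166]
tcp_rot: [177.4, -1.7, 169.4]
wrist_force: [2.1, -0.4, 1.4]
opening: 0.0205
grasp_force: 118.0
```

>>> play_rows:
  steps:
    - [[0.0, -0.0001, 0.0025, 0.0], [0.0, -0.0001, 0.0025, 0.0], [0.0, -0.0001, 0.0025, 0.0], [0.0, -0.0001, 0.0025, 0.0], [0.0, -0.0001, 0.0025, 0.0]]

```text
time: 13.82
ee_pos: [0.4385, -0.0778, 0.3039]
tcp_rot: [177.4, -1.8, 169.4]
wrist_force: [2.3, 0.2, 1.1]
opening: 0.0213
grasp_force: 118.1
```

The sash is moving with about 3.3 N at the ring. Travel should be about 95 mm in total, so I continue.

>>> play_rows:
  steps:
    - [[0.0, -0.0001, 0.0025, 0.0], [0.0, -0.0001, 0.0025, 0.0], [0.0, -0.0001, 0.0025, 0.0], [0.0, -0.0001, 0.0025, 0.0], [0.0, -0.0001, 0.0025, 0.0]]

```text
time: 14.23
ee_pos: [0.4381, -0.0777, 0.2915]
tcp_rot: [177.4, -1.8, 169.4]
wrist_force: [1.9, -1.1, 1.4]
opening: 0.0209
grasp_force: 118.1
```

```bash
python3 - <<'E'
from h import *
from workcell import bot
st(bot)
s=bot.camera("scene");t=bot.camera("top")
cv2.imwrite("pics/v5.png",np.hstack([cv2.resize(t["img"][120:220,320:420],(400,400),interpolation=cv2.INTER_CUBIC),cv2.resize(s["img"][120:220,330:430],(400,400),interpolation=cv2.INTER_CUBIC)]))
E
```

```text
tip [ 0.5557 -0.0992  0.2768] bend [ 0.5512 -0.0992  0.2939] tcp [ 0.4381 -0.0777  0.2915] F [ 1.92 -1.15  1.4 ] T [-0.254 -0.908 -0.025] 0.02091546774271334
```

View pics/v5.png

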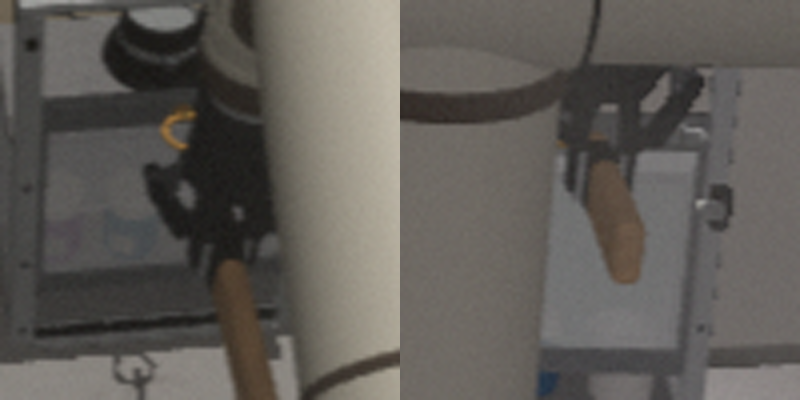

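The sash follows the hook. In the scene view the striker is at (403,153) against the catch at (409,172), so about 55–60 mm remain.

>>> play_rows:
  steps:
    - [[-0.0002, -0.0001, 0.0025, 0.0], [-0.0002, -0.0001, 0.0025, 0.0], [-0.0002, -0.0001, 0.0025, 0.0], [-0.0001, -0.0001, 0.0025, 0.0], [-0.0001, -0.0001, 0.0025, 0.0]]

```text
time: 14.75
ee_pos: [0.4383, -0.0776, 0.2789]
tcp_rot: [177.4, -1.8, 169.4]
wrist_force: [-1.8, 1.2, 1.3]
opening: 0.0204
grasp_force: 118.1
```

>>> play_rows:
  steps:
    - [[-0.0001, -0.0001, 0.0025, 0.0], [-0.0001, -0.0001, 0.0025, 0.0], [-0.0001, -0.0001, 0.002, 0.0], [-0.0001, -0.0001, 0.002, 0.0], [-0.0001, -0.0001, 0.0015, 0.0]]

```text
time: 15.17
ee_pos: [0.4386, -0.0776, 0.2684]
tcp_rot: [177.4, -1.8, 169.4]
wrist_force: [-2.1, 1.0, 0.6]
opening: 0.0211
grasp_force: 118.1
```

>>> play_rows:
  steps:
    - [[0.0, 0.0, 0.0012, 0.0], [0.0, 0.0, 0.0012, 0.0], [0.0, 0.0, 0.0012, 0.0], [0.0, 0.0, 0.0012, 0.0], [0.0, 0.0, 0.0012, 0.0]]

```text
time: 15.58
ee_pos: [0.4386, -0.0775, 0.2626]
tcp_rot: [177.4, -1.8, 169.4]
wrist_force: [-1.5, -1.2, 1.6]
opening: 0.0205
grasp_force: 118.1
```

```bash
python3 - <<'E'
from h import *
from workcell import bot
st(bot)
s=bot.camera("scene");np.save("pics/s6.npy",s,allow_pickle=True)
g=cv2.cvtColor(s["img"],cv2.COLOR_BGR2GRAY);print(g[145:182,396:414])
E
```

```text
tip [ 0.5562 -0.099   0.2479] bend [ 0.5517 -0.099   0.265 ] tcp [ 0.4386 -0.0775  0.2626] F [-1.5  -1.2   1.61] T [-0.236 -0.216 -0.091] 0.020512763201059474
[[ 49  58  73  96 107 108 104 108 105 106 108  98  94  97 100  99  96  96]
 [ 50  60  62  74  94 106 108 106 105 106 106 101  93  96  97  96  95  98]
 [ 56  60  62  61  72  74  80 101 104 105 107  98  95  98 101  98  95  99]
 [ 78  60  65  61  61  63  63  65  91 107  86  84  95  98 101  97  96  97]
 [ 82  62  64  60  63  51  52  48  54  91  86  88  98  98  97  97  97  88]
 [ 61  59  63  62  56  51  50  49  49  92  89  88  95  97  98  97  98  86]
 [ 64  62  73  67  48  47  47  46  47  89  90  83  97  98 100  98  94  84]
 [ 89  64  67  55  51  52  52  51  83 106  95  92  94  97 100 100  97 100]
 [ 70  56  53  53  51  52  48  71 108 111  98  94  95  99  97 100  97 105]
 [ 51  51  51  53  52  51  60 101 124 104  89  90  95 100  96  98  97 103]
 [ 56  51  55  51  49  55  99 121 124 117 102  95  95  96  96  99  97 104]
 [ 54  52  54  50  49  84 116 125 123 116 101  91  94  98  96  99  99 105]
 [ 53  53  52  53  55  71  77  80  76  80
[... 1134 characters left out ...]
 88  84  88  70  55  91]
 [111 110 111 111 111 108  94  81  81  85  88  87  83  87  87  67  57  90]
 [108 109 111 110 108 105  90  79  80  86  88  87  87  86  81  64  87 102]
 [112 109 110 109 110 108  91  81  76  94  85  67  61  63  64  59  90 107]
 [108 109 112 112 105 104  92  82  78  92  96  76  58  59  63  60  92 105]
 [109 110 111 111 108 108  90  77  81  94  94  87  73  71  69  89 103 105]
 [110 108 113 107 105 104  90  79  82  94 100  97  98  97 100 103 103 104]
 [110 109 110 112 108 101  88  82  85  95  98 100 100 100 103 105 105 106]
 [111 113 111 110 110  96  84  79  88  95 102 100 102  99 103 107 105 103]
 [109 110 112 107 107  98  83  78  89  98  97 100 102  98 104 103 105 104]]
```

>>> play_rows:
  steps:
    - [[0.0001, -0.0001, 0.0015, 0.0], [0.0001, -0.0001, 0.0015, 0.0], [0.0, -0.0001, 0.0015, 0.0], [0.0, -0.0001, 0.0015, 0.0], [0.0, -0.0001, 0.0015, 0.0]]

```text
time: 16.05
ee_pos: [0.4383, -0.0775, 0.2551]
tcp_rot: [177.4, -1.7, 169.4]
wrist_force: [1.6, -0.2, 0.9]
opening: 0.0209
grasp_force: 118.1
```

>>> play_rows:
  steps:
    - [[0.0, 0.0, 0.001, 0.0], [0.0, 0.0, 0.001, 0.0], [0.0, -0.0001, 0.001, 0.0], [0.0, -0.0001, 0.001, 0.0], [0.0, 0.0, 0.001, 0.0]]

```text
time: 16.47
ee_pos: [0.4379, -0.0774, 0.2501]
tcp_rot: [177.4, -1.8, 169.4]
wrist_force: [1.8, -0.6, 0.1]
opening: 0.0203
grasp_force: 118.1
```

>>> play_rows:
  steps:
    - [[0.0, 0.0, 0.001, 0.0], [0.0, 0.0, 0.001, 0.0], [0.0, -0.0001, 0.001, 0.0], [0.0, -0.0001, 0.001, 0.0], [0.0, 0.0, 0.001, 0.0]]

```text
time: 16.88
ee_pos: [0.4378, -0.0773, 0.2451]
tcp_rot: [177.4, -1.8, 169.4]
wrist_force: [2.4, 0.1, 0.3]
opening: 0.0206
grasp_force: 118.1
```

>>> play_rows:
  steps:
    - [[-0.0001, 0.0, 0.001, 0.0], [-0.0001, 0.0, 0.001, 0.0], [0.0, -0.0001, 0.001, 0.0], [0.0, -0.0001, 0.001, 0.0], [0.0, 0.0, 0.001, 0.0]]

```text
time: 17.3
ee_pos: [0.4378, -0.0773, 0.2401]
tcp_rot: [177.4, -1.8, 169.4]
wrist_force: [1.4, -0.3, 0.2]
opening: 0.0209
grasp_force: 118.1
```

```bash
python3 - <<'E'
from h import *
from workcell import bot
st(bot)
s=bot.camera("scene");np.save("pics/s6.npy",s,allow_pickle=True)
g=cv2.cvtColor(s["img"],cv2.COLOR_BGR2GRAY);print(g[160:176,398:410])
E
```

```text
tip [ 0.5554 -0.0989  0.2254] bend [ 0.5509 -0.0988  0.2425] tcp [ 0.4378 -0.0773  0.2401] F [ 1.44 -0.27  0.23] T [-0.195 -0.7   -0.029] 0.020932693300511847
[[ 60  54  55  54  53  85 112 106  92  96  98  97]
 [ 53  53  55  55  70 107 121 106  96  92  98  98]
 [ 57  54  55  59  99 119 119 104  93  97  99  95]
 [ 56  58  56  72  83  90  91  91  90  92  98  97]
 [ 58  58  60  69  74  78  75  75  88  96  97  97]
 [ 54  61  69  77  74  77  75  75  85  97  99  98]
 [ 59  73  79  82  83  77  76  77  92  83  67  61]
 [ 68 116 128 126 126 104  84  79  91  77  60  57]
 [ 67  96 112 110 114 119 107  86  90  74  54  54]
 [ 80  80  89  90  91 111 119 104  92  73  51  52]
 [ 83  83  84  85  85  89  91 132 127  96  93  83]
 [ 78  80  86  83  99  91 103 109  92  90  89  88]
 [ 77  79  79  79  81  80  93  93  88  87  86  85]
 [107 108 106 102  90  79  78  87  88  87  86  86]
 [110 110 106 109  90  79  79  87  87  90  86  89]
 [110 111 108 104  89  78  78  93  82  67  61  60]]
```

>>> play_rows:
  steps:
    - [[0.0, 0.0, 0.0008, 0.0], [0.0, 0.0, 0.0008, 0.0], [0.0, -0.0001, 0.0008, 0.0], [0.0, -0.0001, 0.0008, 0.0], [0.0, 0.0, 0.0008, 0.0]]

```text
time: 17.77
ee_pos: [0.4378, -0.0773, 0.2365]
tcp_rot: [177.4, -1.7, 169.4]
wrist_force: [0.5, 0.4, 4.4]
opening: 0.0205
grasp_force: 118.4
```

>>> play_rows:
  steps:
    - [[0.0, 0.0, 0.0008, 0.0], [0.0, 0.0, 0.0008, 0.0], [0.0, -0.0001, 0.0008, 0.0], [0.0, -0.0001, 0.0008, 0.0], [0.0, 0.0, 0.0008, 0.0]]

```text
time: 18.18
ee_pos: [0.4376, -0.0773, 0.2318]
tcp_rot: [177.4, -1.8, 169.4]
wrist_force: [1.4, 0.9, 0.9]
opening: 0.0206
grasp_force: 118.4
```

The catch load rose to about 6.4 N and has started to ease. I go on in fine steps.

>>> play_rows:
  steps:
    - [[0.0, 0.0, 0.0004, 0.0], [0.0, 0.0, 0.0004, 0.0], [0.0, 0.0, 0.0004, 0.0], [0.0, 0.0, 0.0, 0.0], [0.0, 0.0, 0.0, 0.0]]

```text
time: 18.6
ee_pos: [0.4372, -0.0772, 0.2305]
tcp_rot: [177.4, -1.9, 169.4]
wrist_force: [0.2, -0.0, -2.9]
opening: 0.0209
grasp_force: 118.1
```

```bash
python3 - <<'E'
from h import *
from workcell import bot
for i in range(2):
    st(bot);s=bot.camera("scene")
g=cv2.cvtColor(s["img"],cv2.COLOR_BGR2GRAY);print(g[164:178,398:410])
E
```

```text
tip [ 0.5548 -0.0987  0.2157] bend [ 0.5503 -0.0987  0.2328] tcp [ 0.4372 -0.0772  0.2305] F [ 0.21 -0.02 -2.93] T [-0.094 -0.07   0.009] 0.02092448586277573
tip [ 0.5549 -0.0988  0.2158] bend [ 0.5504 -0.0987  0.233 ] tcp [ 0.4372 -0.0772  0.2307] F [-0.63  0.24 -1.35] T [-0.065 -0.1    0.025] 0.021121376859854223
[[ 57  56  52  55  69  75  77  88  94  94  97  97]
 [ 53  55  55  56  67  74  78  87  95  96  97  98]
 [ 58  61  59  71  77  73  81  90  96  83  65  63]
 [ 53  55  61  69  71  71  74  76  91  73  57  52]
 [ 57  60  69  74  74  74  76  80  89  73  51  55]
 [ 65  81  89  86  83  75  71  83  96  71  55  52]
 [ 83 115 128 124 110  87 110 141 125  93  92  79]
 [ 75 123 141 141 139 131 122 107  93  90  86  86]
 [ 78  89  95  97 100 121 114  93  88  87  86  84]
 [ 77  80  86  85  86  96  90  88  88  83  85  84]
 [ 78  83  84  85  85  82  77  86  92  84  86  83]
 [ 80  78  80  79  73  75  77  91  84  68  59  59]
 [ 95  92  94  94  82  79  75  92  96  73  54  57]
 [109 106 107 106  88  78  78  92  98  89  75  70]]
```

The force dropped to nil, so the sash snapped away from the hook. A 2 mm probe will confirm: if the sash is still up, friction would show at once.

>>> play_rows:
  steps:
    - [[0.0, 0.0, 0.0004, 0.0], [0.0, 0.0, 0.0004, 0.0], [0.0, 0.0, 0.0004, 0.0], [0.0, 0.0, 0.0004, 0.0], [0.0, 0.0, 0.0004, 0.0]]

```text
time: 19.12
ee_pos: [0.4375, -0.0772, 0.2291]
tcp_rot: [177.4, -1.8, 169.4]
wrist_force: [-0.8, -0.3, -0.1]
opening: 0.0204
grasp_force: 118.1
```

```bash
python3 - <<'E'
from h import *
from workcell import bot
F=[]
for i in range(8):
    bot.camera("wrist");o=bot.get_obs();F.append(np.r_[o["wrist_force"],o["torque"][1],o["ee_pos"][2]])
print(np.round(F,3),np.mean(F,0).round(3))
E
```

```text
[[-1.062 -0.091 -0.523 -0.123  0.229]
 [ 0.069  0.394  0.541 -0.152  0.229]
 [ 0.035 -0.805 -0.647 -0.149  0.229]
 [-0.826 -0.431  0.087 -0.167  0.229]
 [-0.972 -0.696 -0.107 -0.154  0.229]
 [-0.333  0.765  0.894 -0.153  0.229]
 [-0.6   -0.277 -0.016 -0.181  0.229]
 [-0.047  0.357  0.66  -0.14   0.229]] [-0.467 -0.098  0.111 -0.152  0.229]
```

A steady 2.2 N at TCP z=0.229 means the hook rests on a sash that is home: the catch began about 11 mm higher, and the striker moved the same 11 mm. Now I unhook with a small rise, 8.5 mm forward, then up.

>>> play_rows:
  steps:
    - [[0.0, 0.0, -0.001, 0.0], [0.0, 0.0, -0.001, 0.0], [0.0, 0.0, -0.001, 0.0], [0.0, 0.0, -0.0005, 0.0], [0.0, 0.0, 0.0, 0.0]]

```text
time: 19.93
ee_pos: [0.4376, -0.0773, 0.2325]
tcp_rot: [177.4, -1.8, 169.4]
wrist_force: [0.0, -1.1, -1.6]
opening: 0.0204
grasp_force: 118.1
```

>>> play_rows:
  steps:
    - [[-0.0015, 0.0, 0.0, 0.0], [-0.002, 0.0, 0.0, 0.0], [-0.002, 0.0, 0.0, 0.0], [-0.002, 0.0, 0.0, 0.0], [-0.001, 0.0, 0.0, 0.0]]

```text
time: 20.35
ee_pos: [0.4462, -0.0789, 0.232]
tcp_rot: [177.4, -1.8, 169.4]
wrist_force: [-0.2, -0.3, -2.5]
opening: 0.0204
grasp_force: 118.0
```

>>> play_rows:
  steps:
    - [[0.0, 0.0, -0.001, 0.0], [0.0, 0.0001, -0.001, 0.0], [0.0, 0.0, -0.001, 0.0], [0.0, 0.0001, -0.001, 0.0], [0.0, 0.0, -0.001, 0.0]]

```text
time: 20.77
ee_pos: [0.446, -0.0789, 0.2374]
tcp_rot: [177.4, -1.8, 169.4]
wrist_force: [0.1, -0.2, -2.0]
opening: 0.0207
grasp_force: 118.0
```

```bash
python3 - <<'E'
from h import *
from workcell import bot
st(bot)
E
```

```text
tip [ 0.5637 -0.1005  0.2227] bend [ 0.5591 -0.1004  0.2398] tcp [ 0.446  -0.0789  0.2374] F [ 0.05 -0.2  -1.96] T [-0.115 -0.108  0.058] 0.020735973271511356
```

>>> play_rows:
  steps:
    - [[0.0, 0.0, -0.0015, 0.0], [0.0, 0.0001, -0.0015, 0.0], [0.0, 0.0001, -0.0015, 0.0], [0.0, 0.0001, -0.0015, 0.0], [0.0, 0.0, -0.0015, 0.0]]

```text
time: 21.18
ee_pos: [0.4463, -0.079, 0.2449]
tcp_rot: [177.4, -1.8, 169.4]
wrist_force: [-0.0, 0.4, -2.0]
opening: 0.0211
grasp_force: 118.0
```

>>> play_rows:
  steps:
    - [[0.0, 0.0, -0.0015, 0.0], [0.0, 0.0001, -0.0015, 0.0], [0.0, 0.0001, -0.0015, 0.0], [0.0, 0.0001, -0.0015, 0.0], [0.0, 0.0, -0.0015, 0.0]]

```text
time: 21.6
ee_pos: [0.4465, -0.0791, 0.2524]
tcp_rot: [177.4, -1.8, 169.4]
wrist_force: [-0.2, 0.2, -1.9]
opening: 0.0207
grasp_force: 118.0
```

>>> play_rows:
  steps:
    - [[0.0, 0.0, -0.0015, 0.0], [0.0, 0.0001, -0.0015, 0.0], [0.0, 0.0001, -0.0015, 0.0], [0.0, 0.0001, -0.0015, 0.0], [0.0, 0.0, -0.0015, 0.0]]

```text
time: 22.02
ee_pos: [0.4467, -0.0792, 0.2599]
tcp_rot: [177.4, -1.8, 169.4]
wrist_force: [-0.5, -0.3, -2.2]
opening: 0.0208
grasp_force: 118.0
```

>>> play_rows:
  steps:
    - [[0.0, 0.0, -0.003, 0.0], [0.0, 0.0002, -0.004, 0.0], [0.0, 0.0003, -0.006, 0.0], [0.0, 0.0003, -0.01, 0.0], [0.0, 0.0005, -0.012, 0.0]]

```text
time: 22.43
ee_pos: [0.4476, -0.0797, 0.2952]
tcp_rot: [177.4, -1.8, 169.4]
wrist_force: [0.1, 0.1, -2.7]
opening: 0.0204
grasp_force: 118.0
```

>>> play_rows:
  steps:
    - [[0.015, 0.0, 0.0, 0.0], [0.02, 0.0, 0.0, 0.0], [0.02, 0.0, 0.0, 0.0], [0.015, 0.0, 0.0, 0.0], [0.0, 0.0, 0.0, 0.0]]

```text
time: 22.85
ee_pos: [0.3771, -0.0664, 0.2984]
tcp_rot: [177.4, -1.7, 169.4]
wrist_force: [-0.2, -0.1, -2.5]
opening: 0.0208
grasp_force: 117.9
```

```bash
python3 - <<'E'
from h import *
from workcell import bot
s=bot.camera("scene");np.save("pics/s7.npy",s,allow_pickle=True);g=cv2.cvtColor(s["img"],cv2.COLOR_BGR2GRAY);print(g[166:176,398:410])
todo(bot,(.40,.23,.30),-163.2)
E
```

```text
[[ 84  80  74  75  79  74  80  88  96  85  67  64]
 [ 76  74  72  73  71  68  72  75  91  76  56  53]
 [ 72  73  76  74  71  73  77  78  90  73  56  54]
 [ 85  84  87  88  84  78  76  83  92  70  53  53]
 [ 93 117 123 125 109  85 109 136 123  97  88  81]
 [ 79 118 136 137 139 130 119 107  94  87  88  84]
 [ 77  90  95  96 101 120 111  92  86  87  86  86]
 [ 78  80  87  86  85  93  91  83  88  85  84  87]
 [ 73  80  85  86  85  83  76  86  91  89  87  84]
 [ 76  77  80  78  77  78  78  90  81  64  62  63]]
at [ 0.3784 -0.0667  0.298 ] [177.38  -1.66 169.37] q [-11.9 -13.6   0.2 105.5   2.6  -1.3] 
shift [0.0335 0.2953 0.0125] turn -0.4787 F [ 0.09  0.23 -1.56]
```

The striker stayed put, so the sash is still home. I'm carrying the pole back.

>>> play_rows:
  steps:
    - [[0.005, 0.037, 0.002, 0.0], [0.005, 0.037, 0.002, 0.0], [0.005, 0.037, 0.002, 0.0], [0.005, 0.037, 0.002, 0.0], [0.005, 0.037, 0.002, 0.0]]

```text
time: 23.32
ee_pos: [0.3889, 0.1218, 0.2963]
tcp_rot: [177.4, -1.7, 169.3]
wrist_force: [0.6, -0.2, -2.3]
opening: 0.0208
grasp_force: 117.8
```

>>> play_rows:
  steps:
    - [[0.003, 0.037, 0.001, 0.0], [0.003, 0.037, 0.001, 0.0], [0.003, 0.036, 0.001, 0.0], [0.0, 0.0, 0.0, -0.12], [0.0, 0.0, 0.0, -0.12]]

```text
time: 23.73
ee_pos: [0.4004, 0.232, 0.2977]
tcp_rot: [177.1, -1.2, -176.4]
wrist_force: [-1.0, -0.3, -1.3]
opening: 0.0211
grasp_force: 118.1
```

>>> play_rows:
  steps:
    - [[0.0, 0.0, 0.0, -0.12], [0.0, 0.0, 0.0, -0.119], [0.0, 0.0, 0.0, 0.0], [0.0, 0.0, 0.0, 0.0], [0.0, 0.0, 0.0, 0.0]]

```text
time: 24.15
ee_pos: [0.4003, 0.2298, 0.2984]
tcp_rot: [176.9, -0.4, -163.4]
wrist_force: [-0.3, -0.1, -2.5]
opening: 0.0207
grasp_force: 118.1
```

```bash
python3 - <<'E'
from h import *
from workcell import bot
todo(bot,(.4451,.2618,.13),-163.2)
E
```

```text
at [0.4003 0.2298 0.2984] [ 176.85   -0.39 -163.44] q [ 27.9  -5.3   7.4 102.4   3.2  11.4] 
shift [-0.0532  0.0087  0.1688] turn -0.0042 F [-0.25 -0.11 -2.52]
```

>>> play_rows:
  steps:
    - [[-0.0133, 0.002, 0.035, -0.004], [-0.0133, 0.002, 0.035, 0.0], [-0.0133, 0.002, 0.035, 0.0], [-0.0133, 0.0025, 0.035, 0.0], [0.0, 0.0, 0.028, 0.0]]

```text
time: 24.57
ee_pos: [0.4457, 0.2623, 0.1277]
tcp_rot: [176.9, -0.4, -163.2]
wrist_force: [-0.1, -0.1, -2.1]
opening: 0.0208
grasp_force: 118.3
```

>>> play_rows:
  steps:
    - [[0.0, 0.0, 0.0, 0.0], [0.0, 0.0, 0.0, 0.0], [0.0, 0.0, 0.0, 0.0], [0.0, 0.0, 0.0, 0.0], [0.0, 0.0, 0.0, 0.0]]

```text
time: 24.98
ee_pos: [0.4456, 0.2622, 0.1332]
tcp_rot: [176.8, -0.2, -163.0]
wrist_force: [0.5, -0.2, -1.6]
opening: 0.0209
grasp_force: 118.1
```

```bash
python3 - <<'E'
from h import *
from workcell import bot
todo(bot,(.4451,.2618,.0556),-163.2)
w=bot.camera("wrist");cv2.imwrite("pics/w8.png",cv2.resize(w["img"],(560,350)))
E
```

```text
at [0.4456 0.2622 0.1332] [ 1.7681e+02 -1.6000e-01 -1.6301e+02] q [28.7 -0.9 -6.9 83.5  3.2 11.8] 
shift [ 0.0004 -0.0046  0.0775] turn 0.0032 F [ 0.54 -0.17 -1.63]
```

View pics/w8.png

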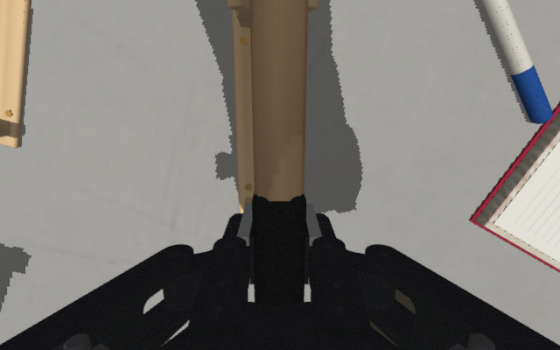

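The wrist view shows the pole held straight over the rest and parallel to it. I'm lowering it.

>>> play_rows:
  steps:
    - [[0.0, -0.001, 0.015, 0.003], [0.0, -0.001, 0.015, 0.0], [0.0, -0.001, 0.012, 0.0], [0.0, -0.0005, 0.01, 0.0], [0.0, -0.0003, 0.006, 0.0]]

```text
time: 25.45
ee_pos: [0.4443, 0.261, 0.0718]
tcp_rot: [176.9, -0.4, -163.2]
wrist_force: [-0.4, -1.0, -1.7]
opening: 0.0205
grasp_force: 118.2
```

>>> play_rows:
  steps:
    - [[0.0, -0.0002, 0.004, 0.0], [0.0, -0.0002, 0.004, 0.0], [0.0, -0.0002, 0.003, 0.0], [0.0, -0.0002, 0.003, 0.0], [0.0, 0.0, 0.002, 0.0]]

```text
time: 25.87
ee_pos: [0.4446, 0.2613, 0.0567]
tcp_rot: [176.8, -0.4, -163.2]
wrist_force: [-0.3, -0.1, -1.8]
opening: 0.0208
grasp_force: 118.2
```

>>> play_rows:
  steps:
    - [[0.0, 0.0, 0.001, 0.0], [0.0, 0.0, 0.0005, 0.0], [0.0, 0.0, 0.0, 0.0], [0.0, 0.0, 0.0, 0.0], [0.0, 0.0, 0.0, 0.0]]

```text
time: 26.28
ee_pos: [0.4445, 0.2613, 0.0555]
tcp_rot: [176.8, -0.3, -163.2]
wrist_force: [-1.9, -0.7, 2.1]
opening: 0.0207
grasp_force: 118.6
```

The pole has seated with 4 N of contact. Releasing and withdrawing.

>>> play_rows:
  steps:
    - [[0.0, 0.0, 0.0, 0.0], [0.0, 0.0, 0.0, 0.0], [0.0, 0.0, 0.0, 0.0], [0.0, 0.0, 0.0, 0.0], [0.0, 0.0, 0.0, 0.0]]
  gripper: 0.06

```text
time: 26.7
ee_pos: [0.4445, 0.2613, 0.0552]
tcp_rot: [176.9, -0.4, -163.2]
wrist_force: [0.1, 0.4, 0.1]
opening: 0.06
grasp_force: 0.0
```

>>> play_rows:
  steps:
    - [[0.0, 0.0, -0.005, 0.0], [0.0, 0.0005, -0.01, 0.0], [0.0, 0.001, -0.02, 0.0], [0.0, 0.002, -0.035, 0.0], [0.0, 0.002, -0.035, 0.0]]

```text
time: 27.12
ee_pos: [0.4445, 0.2609, 0.1618]
tcp_rot: [176.9, -0.4, -163.2]
wrist_force: [0.6, 0.6, 0.9]
opening: 0.06
grasp_force: 0.0
```

>>> play_rows:
  steps:
    - [[0.015, 0.0, -0.035, 0.0], [0.015, 0.0, -0.035, 0.0], [0.015, 0.0, -0.01, 0.0], [0.0, 0.0, 0.0, 0.0], [0.0, 0.0, 0.0, 0.0]]

```text
time: 27.53
ee_pos: [0.404, 0.2443, 0.242]
tcp_rot: [176.8, -0.2, -163.1]
wrist_force: [-0.1, -0.0, -0.9]
opening: 0.0597
grasp_force: 0.0
```

```bash
python3 - <<'E'
from h import *
from workcell import bot
s=bot.camera("scene");t=bot.camera("top")
o=bot.get_obs();print(o["ee_pos"],o["wrist_force"].round(1),o["opening"])
cv2.imwrite("pics/v9.png",np.hstack([cv2.resize(t["img"][110:310,230:430],(400,400),interpolation=cv2.INTER_CUBIC),cv2.resize(s["img"][110:310,230:430],(400,400),interpolation=cv2.INTER_CUBIC)]))
E
```

```text
[0.40399459 0.24414079 0.23978823] [ 1.1 -0.7 -0.4] 0.059984072642321966
```

View pics/v9.png

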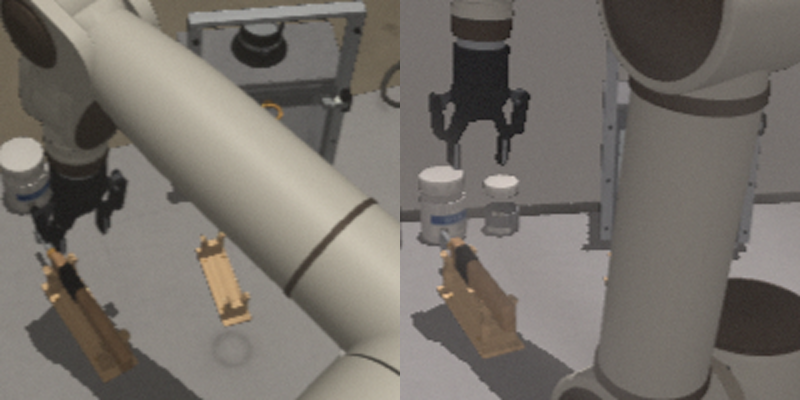

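The pole lies in the large rest with its hook at the far end (about (50,250) in the top crop). The sash is down with its striker at the catch (340,100), and the gripper is clear. Handing in.

```bash
python3 -c "
from workcell import bot
print(bot.job_done())"
```

```text
the job is handed in; nothing more can be done
None
```

I drew the sash down with the pole until the catch snapped, and it stayed home after unhooking. The pole is back in the larger rest with its hook at the same end. The force at the ring read at most about 6.5 N, and the job was handed in at about 28 s.

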